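Seat the manipulator drive block on the accessory rail

ROBOT

A 6-joint arm with a two-finger parallel gripper is mounted at the origin on the work surface. World frame = base frame: x ahead of the robot, y to its left, z up, the work surface at z = 0. Lengths are in m, angles in rad, forces in N, time in s.
With the tool pointing down it reaches from about 0.375 to 0.975 m from the base axis. Payload 3.8 kg.
Tool frame: the origin (TCP) lies at the centre of the arm's flange, where the gripper is bolted on; the fingertips stand 173 mm ahead of it and the grasp point (between the pads) lies 155 mm ahead of it (bot.tip_reach is the distance from the TCP to the fingertips, in m); z points along the fingers, y is the line along which they close (so a half turn about z gives the same grasp; the last joint's range is limited). The gripper opens to 85 mm and grips with 20 to 120 N. Pads are 22 mm wide; open, the fingers measure 114 mm over their backs; the gripper's body (76 mm by 85 mm) begins 54 mm behind the grasp point. The pads swing forward as they close: fully open they stand 13 mm farther back than shut.
Start: joints at [1.157, 0.264, 1.604, -0, 1.274, -0.037], TCP at [0.248, 0.628, 0.405] pointing down, gripper open.
Joint ranges: [-2.63, 2.63], [-0.94, 2.18], [0.31, 2.57], [-1.31, 4.45], [0, 2.66], [-2.55, 2.55]. Speed limits (rad/s): [2.57, 2.57, 3.14, 3.14, 3.14, 3.14].

INTERFACE

Orientations are given as a rotation vector (axis times angle).
In Python, from workcell import bot gives the robot as it stands.
- The arm moves only by the tool drive_tool, never from a script. Its arguments are lists of equal length, an entry for each row: "claw": the finger opening in mm, from 0 to 85.4; "slide": the shift along the world's x, y, z each as a share of 0.5 m, from -1 to 1, a list of three; "yaw": the turn about the world's z as a share of 180 degrees, from -1 to 1. A call has 1 to 8 rows; each row is the pose to reach, as a shift and turn from the pose commanded when the call began, turning the shorter way round; what a row does not reach only later rows make up. A row lasts 1/12 s, in which the tool goes at most 41.7 mm and 7.16 degrees, less where a joint would pass 70% of its speed; a pose out of reach is approached as far as the arm can. A call with a number of a shift or a turn outside -1 to 1 is refused whole. A call with a gripper value outside its range is refused whole. The fingers move at their own pace and stop on an object; "newtons" is the grip in N (left out, the last holds). Time passes only in rows, so rows that repeat a pose let the fingers close. It gives the time, the measured TCP pose, the force, the opening and the grip force at its end, in the units of the state.
- bot.read_state(): the state, without advancing time (a new reading comes with each control period).
- bot.read_camera(name): name is "scene" or "top" or "wrist"; returns a dict with "color" (384x512x3 uint8, red, green, blue), "depth" (384x512 float32, m along the optical axis (not along the pixel's ray), 0 where there is no reading), "mtx" (3x3 intrinsics, pixels), "eye" and "rotation" of the camera in the world. Camera axes: x right, y up, looking along -z (the intrinsics and any distortion apply to the point x, -y, -z); pixel columns grow to the right and rows downward; lengths in m; the calibration is good to about 2 mm. A picture is of the moment at which its call begins.
- bot.finish_job(): hands the job in; it is judged then, once.
The state is a dict: "time": time; "q": joint angles; "joint_vel": joint speeds; "joint_torque": joint torques, N m; "tool_pos": TCP position; "tcp_rot": TCP orientation; "wrist_force": force on the tool from outside, world axes, zero at the start; "torque": the same for the moment, N m; "width": opening from 0.0 (shut) to 1.0 (fully open); "grip_force": force on a finger pad.
Only numpy, scipy, OpenCV 4.12 (cv2) and the standard library are available. Lean on these libraries where they do the work, as an engineer would, in place of code of your own. Each camera call takes 0.05 s, during which the arm holds its last target. There are 200 camera calls.

TASK

Pick up the slotted aluminium drive block by its black thumb bar and slide it, with its micrometer end trailing, onto the open end of the steel accessory rail until it clicks: fully home against the end stop, held there by the spring detent, and let go. The end stop is only clamped by friction and is in a different place each time, so feel for it and do not shove it along the rail; leave everything else on the bench where it is.

Things in the scene. Friction and masses are not known exactly. Their poses are not given: they have to be found in the camera images.
- rail: Fixed T-shaped steel rail on a white foot plate (210 x 90 x 8 mm). Origin: on its centre line at bench level; x runs along the rail from the open mouth towards the end stop, z up. Head of the T: 30 mm wide (y), 8 mm thick, from z = 45 to 53 mm, and from x = -80 mm (mouth) to +95 mm. Under it a web 14 mm wide, from x = -65 mm on.
- rail_mouth (a point): Tip of the rail's mouth: rail x = -80 mm, y = 0, z = 49 mm (middle of the head's thickness). Seen from above it is a round nose of 15 mm radius; its upper and lower edges are chamfered by 3 mm in height, 5 mm in depth, as a lead-in.
- block: The drive block (loose, 0.2 to 0.4 kg): aluminium saddle 60 long (x) x 46 wide (y) x 34 mm tall, upright at the start; black thumb bar on top; a micrometer 15 mm thick sticks out 24 mm at its trailing end (-x, at z = 23 mm); the plain end (+x) leads onto the rail. Origin: centre of its underside, z up. On the rail its x is along the rail's x and its origin is at rail z = 38.5 to 40 mm.
- block_bar (a point): Point on the black thumb bar: block x = 0, y = 0, z = 56 mm. The bar is 16 mm in x, 30 mm in y, from z = 34 to 66 mm, centred on the block. Best gripped from above with the fingers closing along the block's x axis.
- block_slot (a point): Leading mouth of the block's T-slot: block x = +30 mm, y = 0, z = 9.75 mm. The slot runs through along x, 32.5 mm wide, from z = 5 to 14.5 mm, open below between two 5 mm thick lips that leave a 21 mm gap. Its roof has a bevel at this end and a 12 mm long, 4 mm deep pocket centred at block x = +8 mm for the detent pin.
- pawl (a joint): How far the detent pin is pressed down, in m: 0 free, 0.0055 to 0.007 under the block's roof, 0.001 to 0.004 once snapped into the block's pocket. It is a steel pin with a round head 10 mm across on top of the rail, 23 mm before the stop face, standing 7 mm proud; spring 2 N at 0, 4.8 N at 0.007. Sliding the block over it takes a push of roughly 5 to 18 N.
- buffer (a joint): How far the spring pad on the stop face is pressed in, in m: 0 free (4 mm proud of the face), 0.004 flush; about 0.002 when the block is held home by the pin (block origin then some 32 mm before the stop face). Spring 1 to 2 N. Once the pad is flush the push rises sharply.
- collar (a joint): How far the end stop has been shoved along the rail, in m: 0 at the start; it slips at about 26 N. The stop is a black collar round the rail, 50 mm wide, 24 mm long, top at z = 70 mm, with a screw knob reaching out to y = +47 mm. Its stop face looks to the mouth and lies anywhere from rail x = +15 to +50 mm: where exactly is not told.
- spacer: Bystander, leave alone. Another aluminium block, 60 x 46 x 34 mm, solid and flat-bottomed (no slot), with a round black post (22 mm across, 32 mm tall) on top: it does not fit the rail. Origin: centre of its underside.
- dish: Bystander, leave alone. Closed clear culture dish, 60 mm across, 14 mm tall, origin under its centre.
- bottle: Bystander, leave alone. Amber glass bottle, 44 mm across, 85 mm tall, origin under its centre.
- jar: Bystander, leave alone. White jar with a blue cap, 54 mm across, 60 mm tall, origin under its centre.
- screwdriver: Bystander, leave alone. Screwdriver lying on the bench.
- wrench: Bystander, leave alone. Wrench lying on the bench.
Mind the look-alikes: they are no part of the job. What is shaped like the block but yellow is not meant. What is shaped like the rail but brown is not meant.

How it is judged:
By the outcome, as a careful person would: the job done as asked, in the order asked, and still so for the second after the job is handed in, with the robot touching nothing.
It also fails if it takes over 53 s, if anything falls off the work surface, if the arm or the gripper's body presses on something with over 40 N, if the wrist force passes 120 N, or if a joint passes its speed limit or range.

## Working session

There is one attempt and no reset: what is moved stays moved. The work goes in short steps, Python scripts to look and compute and a tool call to move; the robot and the scene stay as the last step left them, time stands still between calls to the robot, and variables do not carry over. Pictures are saved under pics/ and viewed, at most 10 in all, crops included, and the job is handed in when it is done.

Besides the shell and the picture viewer there is one more tool, called as name(argument=value, ...) on one line, values as JSON. drive_tool: Moves the arm, as the interface text tells. Shift numbers are shares of 0.5 m and turn numbers shares of 180 degrees, none past 1 either way. Its arguments: {"type":"object","properties":{"claw":{"type":"array","items":{"type":"number"}},"slide":{"type":"array","items":{"type":"array","items":{"type":"number"}}},"yaw":{"type":"array","items":{"type":"number"}},"newtons":{"type":"number"}},"required":["claw","slide","yaw"]}

```bash
ls; mkdir -p pics
cat > h.py <<'E'
import numpy as np, cv2
from workcell import bot
def grab(name):
    c=bot.read_camera(name); np.savez(f'{name}.npz',**{k:c[k] for k in('color','depth','mtx','eye','rotation')}); return c
def cloud(c):
    h,w=c['depth'].shape; u,v=np.meshgrid(np.arange(w),np.arange(h)); K=c['mtx']; d=c['depth']
    P=np.stack([(u-K[0,2])/K[0,0]*d,-(v-K[1,2])/K[1,1]*d,-d],-1)
    return P@np.array(c['rotation']).T+c['eye']
E
python3 - <<'E'
from h import *
for n in('top','scene'):
    c=grab(n); print(n,c['eye'],c['mtx'].ravel(),np.array(c['rotation']).ravel().round(3)); cv2.imwrite(f'pics/{n}1.png',cv2.resize(c['color'][:,:,::-1],(800,600),interpolation=cv2.INTER_CUBIC))
s=bot.read_state(); print({k:np.round(v,3) for k,v in s.items()},bot.tip_reach)
E
```

```text
pics
top [ 0.30926648 -0.05299646  1.20786228] [369.10860221   0.         258.59334346   0.         369.10860221
 188.01336701   0.           0.           1.        ] [ 0.146 -0.102 -1.564]
scene [1.16047095 0.36264258 0.66768711] [371.19524021   0.         256.16263618   0.         371.19524021
 197.10429967   0.           0.           1.        ] [0.532 0.958 1.897]
{'time': np.float64(0.1), 'q': array([ 1.157,  0.265,  1.605,  0.   ,  1.274, -0.037]), 'joint_vel': array([ 0.001, -0.001, -0.004, -0.   , -0.001,  0.001]), 'joint_torque': array([ 1.0000e-03, -5.1671e+01, -3.6859e+01,  0.0000e+00,  6.0000e-03,
        0.0000e+00]), 'tool_pos': array([0.248, 0.627, 0.403]), 'tcp_rot': array([-5.880e-01, -3.086e+00,  3.000e-03]), 'wrist_force': array([ 0.13 , -0.383,  0.101]), 'torque': array([ 0.061, -0.046, -0.013]), 'grip_force': np.float64(0.0), 'width': np.float64(0.999)} 0.1734
```

View pics/top1.png

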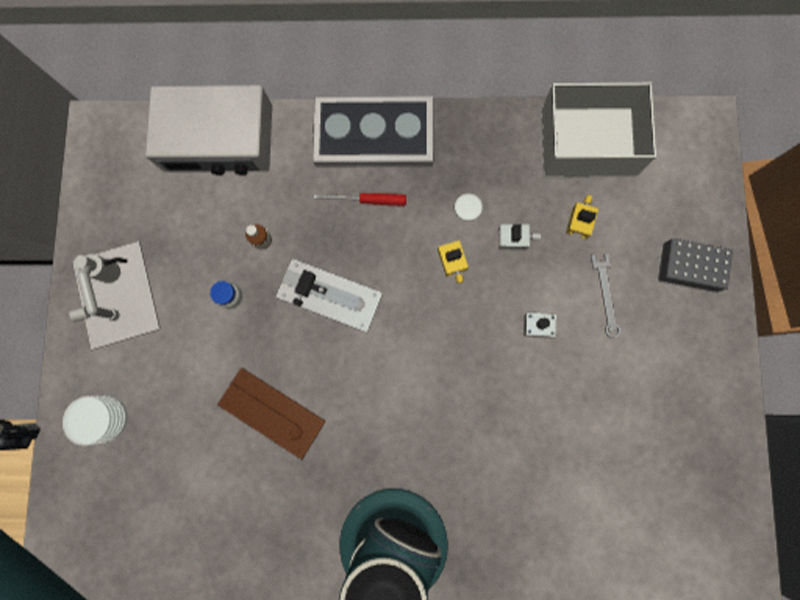

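View pics/scene1.png

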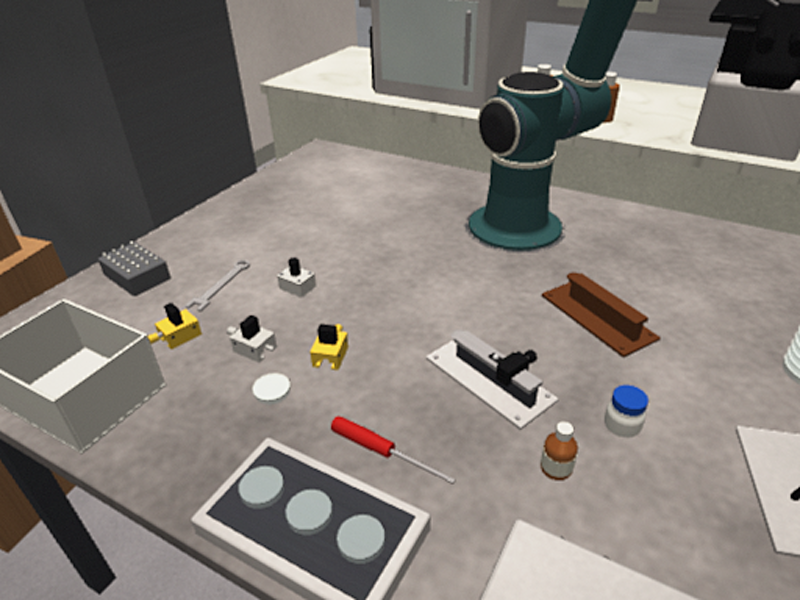

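Top view: the block is at (515,236) with its micrometer pointing right. The rail runs from the mouth at about (363,305) to the collar at about (305,285). The spacer is at (541,324) and the yellow and brown look-alikes are to be ignored. Next I measure using depth.

```bash
sed -i "s/np.array(c\['rotation'\]).T/cv2.Rodrigues(np.array(c['rotation'],float))[0].T/" h.py
python3 - <<'E'
from h import *
c=np.load('top.npz'); P=cloud(c); col=c['color'].astype(int)
def box(u0,u1,v0,v1,f=0.64):
    s=np.s_[int(v0*f):int(v1*f),int(u0*f):int(u1*f)]; return P[s].reshape(-1,3),col[s].reshape(-1,3)
def rect(n,p):
    r=cv2.minAreaRect((p[:,:2]*1000).astype(np.float32)); print(n,len(p),np.round(r[0],1),np.round(r[1],1),round(r[2],1),'z',np.round(np.percentile(p[:,2],[10,50,90])*1000,1))
p,k=box(490,548,215,258); 
rect('block>25',p[(p[:,2]>.026)&(p[:,2]<.045)]); rect('all>10',p[p[:,2]>.012]); b=p[p[:,2]>.058]; rect('bar',b); print('barmean',b.mean(0))
m=p[(p[:,2]>.026)]; print('micro', p[(p[:,2]>.015)&(p[:,2]<.033)].round(3)[:40].tolist())
p,k=box(270,390,250,340)
h=(p[:,2]>.047)&(p[:,2]<.057); rect('head',p[h]); rect('foot',p[(p[:,2]>.004)&(p[:,2]<.014)]); cl=p[p[:,2]>.062]; rect('collar',cl)
q=p[h]; vv=np.linalg.svd(q[:,:2]-q[:,:2].mean(0))[2][0]; print('head dir',vv,np.degrees(np.arctan2(vv[1],vv[0])))
for a,e in((440,470),(560,600)):
    pass
big=np.hstack([cv2.resize(c['color'][y0:y0+50,x0:x0+66,::-1],(528,400),interpolation=cv2.INTER_CUBIC) for x0,y0 in((298,126),)])
big2=cv2.resize(c['color'][158:218,170:250,::-1],(528,396),interpolation=cv2.INTER_CUBIC)
bot_s=grab('wrist'); cv2.imwrite('pics/blk.png',cv2.resize(np.vstack([big,big2]),(398,600)))
E
```

```text
block>25 236 [ 618.8 -260.1] [82.7 46.8] 89.5 z [29.5 33.6 36.5]
all>10 327 [ 489.8 -148.2] [ 81.3 400. ] 50.7 z [27.3 34.1 64.5]
bar 59 [ 467.3 -159.9] [ 26.3 380.7] 59.9 z [61.5 64.8 68.1]
barmean [ 0.6127795  -0.24460009  0.08400643]
micro [[0.642, -0.23, 0.033], [0.642, -0.265, 0.033], [0.642, -0.269, 0.033], [0.642, -0.275, 0.031], [0.639, -0.22, 0.031], [0.639, -0.266, 0.031], [0.639, -0.278, 0.032], [0.636, -0.22, 0.029], [0.636, -0.23, 0.029], [0.636, -0.233, 0.031], [0.636, -0.269, 0.029], [0.636, -0.219, 0.017], [0.632, -0.22, 0.032], [0.632, -0.223, 0.031], [0.632, -0.233, 0.033], [0.632, -0.265, 0.033], [0.632, -0.272, 0.032], [0.632, -0.275, 0.032], [0.632, -0.218, 0.019], [0.628, -0.233, 0.032], [0.629, -0.236, 0.031], [0.629, -0.275, 0.03], [0.625, -0.219, 0.033], [0.626, -0.239, 0.03], [0.626, -0.269, 0.029], [0.625, -0.275, 0.032], [0.622, -0.233, 0.03], [0.622, -0.265, 0.03], [0.624, -0.286, 0.023], [0.621, -0.288, 0.033], [0.622, -0.291, 0.029], [0.623, -0.295, 0.027], [0.621, -0.297, 0.033], [0.623, -0.302, 0.028], [0.619, -0.223, 0.031], [0.619, -0.233, 0.03], [0.618, -0.239, 0.033], [0.619, -0.281, 0.03], [0.619, -0.285, 0.029], [0.619, -0.288, 0.029]]
head 404 [489.5 147.4] [171.8  66.6] 75.9 z [50.  52.8 55.5]
foot 1131 [499.5 142.5] [183.7 254.5] 1.7 z [ 4.8  7.8 10.9]
collar 169 [425.7  64.3] [322.6  72.1] 57.8 z [64.8 69.4 73.3]
head dir [0.35182055 0.93606747] 69.40129158369767
```

View pics/blk.png

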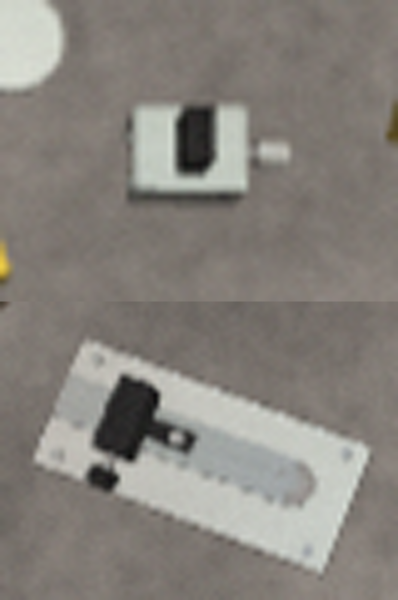

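Run:
```python
from h import *
w=np.load('wrist.npz'); R=cv2.Rodrigues(w['rotation'])[0]; print('wrist',w['eye'],R[:,2],w['mtx'][0,0])
c=np.load('top.npz'); P=cloud(c)
def rect(n,s,lo,hi):
    m=np.zeros(P.shape[:2],np.uint8); m[s]=((P[s][...,2]>lo)&(P[s][...,2]<hi)); 
    m=cv2.morphologyEx(m,cv2.MORPH_OPEN,np.ones((2,2))); n_,l,st,_=cv2.connectedComponentsWithStats(m)
    i=1+st[1:,4].argmax(); p=P[l==i]; r=cv2.minAreaRect((p[:,:2]*1000).astype(np.float32)); print(n,len(p),np.round(r[0],1),np.round(r[1],1),round(r[2],1),p.mean(0).round(4))
B=np.s_[138:165,314:351]; F=np.s_[160:218,172:250]
rect('block',B,.026,.045);rect('bar',B,.055,.075);rect('foot',F,.003,.08);rect('head',F,.045,.06);rect('collar',F,.062,.08)
```

```text
wrist [0.17873186 0.65511814 0.37226019] [-0.27194798  0.11015505  0.95598649] 267.8494846473461
block 212 [ 492.2 -152.6] [ 72.  410.4] 51.5 [ 0.6124 -0.2492  0.0374]
bar 58 [ 619.3 -254.1] [30.6 22.6] 0.5 [ 0.6165 -0.2522  0.058 ]
foot 1672 [455.1  73.5] [366.6 121.1] 59.2 [0.4894 0.1337 0.0299]
head 325 [426.4  43.6] [297.5  60.7] 51.0 [0.4836 0.1129 0.0557]
collar 136 [424.6  61.8] [321.5  51.1] 53.9 [0.5073 0.176  0.0749]
```

drive_tool(claw=[85,85,85,85,85,85,85,85], slide=[[0.484,-0.976,0],[0.484,-0.976,0],[0.484,-0.976,0],[0.484,-0.976,0],[0.484,-0.976,0],[0.484,-0.976,0],[0.484,-0.976,0],[0.484,-0.976,0]], yaw=[0,0,0,0,0,0,0,0], newtons=60)

```text
time: 0.82
tool_pos: [0.3967, 0.327, 0.4045]
tcp_rot: [-0.588, -3.086, 0.0]
wrist_force: [1.5, 0.1, 0.5]
width: 0.997
grip_force: 0.0
```

drive_tool(claw=[85,85,85,85,85,85,85], slide=[[0.18,-0.37,-0.1],[0.18,-0.37,-0.1],[0.18,-0.37,-0.1],[0.18,-0.37,-0.1],[0.18,-0.37,-0.1],[0.18,-0.37,-0.1],[0.18,-0.37,-0.1]], yaw=[0,0,0,0,0,0,0])

```text
time: 1.4
tool_pos: [0.4868, 0.1418, 0.3535]
tcp_rot: [-0.595, -3.083, 0.002]
wrist_force: [0.6, -0.4, -0.6]
width: 0.998
grip_force: 0.0
```

Run:
```python
from h import *
c=grab('wrist'); s=bot.read_state(); print(s['time'],s['tool_pos'],s['tcp_rot']); np.save('railtcp.npy',np.r_[s['tool_pos'],s['tcp_rot']])
P=cloud(c); print(c['eye']); cv2.imwrite('pics/w1.png',cv2.resize(c['color'][:,:,::-1],(800,600),interpolation=cv2.INTER_CUBIC))
```

```text
1.45 [0.4864928  0.14316134 0.35410282] [-5.92512665e-01 -3.08363940e+00  1.55414741e-04]
[0.41737459 0.16987738 0.3224495 ]
```

View pics/w1.png

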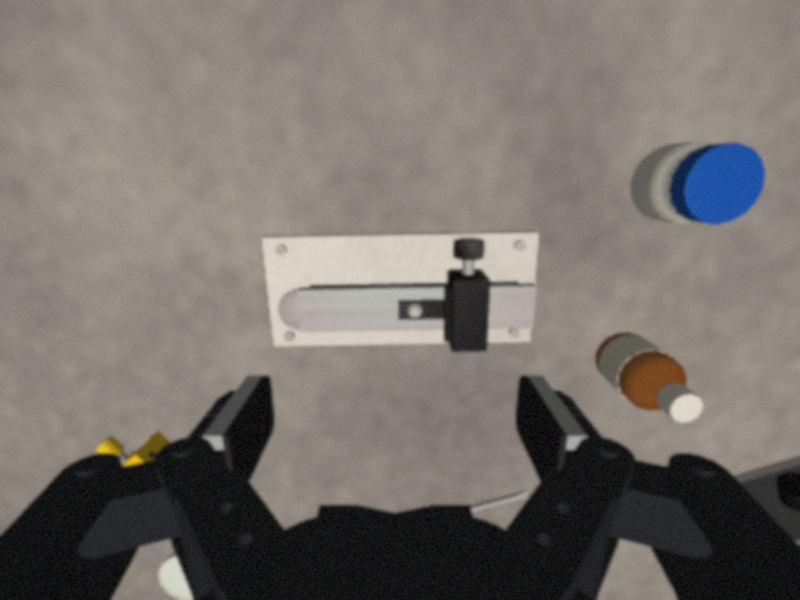

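Wrist view: the rail mouth is at (278,309), the foot corners at about (263,238), (538,233), (530,342), (274,347), and the collar's stop face at x≈446. I will enlarge this.

Run:
```python
from h import *
c=np.load('wrist.npz'); cv2.imwrite('pics/w1c.png',cv2.resize(c['color'][143:228,160:352,::-1],None,fx=4,fy=4,interpolation=cv2.INTER_CUBIC))
```

```text
(no output)
```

View pics/w1c.png

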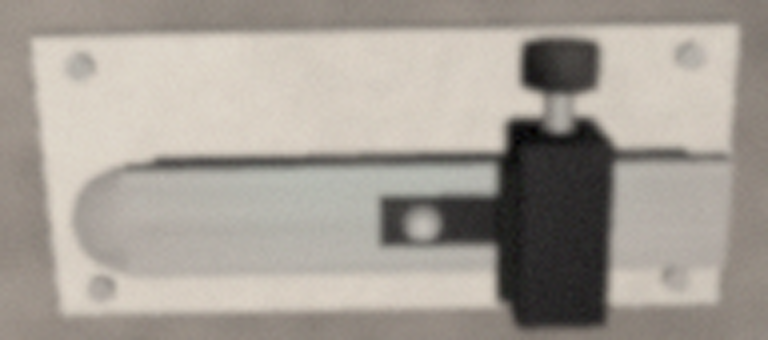

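```bash
cat >> h.py <<'E'
def ray(c,u,v,z):
    K=c['mtx']; R=cv2.Rodrigues(np.array(c['rotation'],float))[0]
    d=R@np.array([(u-K[0,2])/K[0,0],-(v-K[1,2])/K[1,1],-1]); e=np.array(c['eye']); return (e+d*(z-e[2])/d[2])[:2]*1000
E
python3 - <<'E'
from h import *
c=np.load('wrist.npz')
X=lambda u,v,z:ray(c,(u+.5)/4-.5+160,(v+.5)/4-.5+143,z)
f=[X(*p,.008) for p in((31,38),(740,24),(718,301),(62,315))]
print('foot ctr',np.mean(f,0),'sides',[np.linalg.norm(f[i]-f[i-1]).round(1) for i in range(4)])
def ang(a,b): d=b-a; return np.degrees(np.arctan2(d[1],d[0])).round(2)
print(ang(f[0],f[1]),ang(f[3],f[2]),ang(f[0],f[3]),ang(f[1],f[2]))
u=[X(160,167,.053),X(490,161,.053)]; l=[X(160,275,.053),X(490,270,.053)]
print('head',ang(*u),ang(*l),np.linalg.norm(u[0]-l[0]),np.linalg.norm(u[1]-l[1]),'mids',(u[0]+l[0])/2,(u[1]+l[1])/2)
a=np.radians((ang(f[0],f[1])+ang(f[3],f[2]))/2); d=np.array([np.cos(a),np.sin(a)]); n=np.array([-d[1],d[0]])
t=X(75,219,.049); e=X(730,210,.053); print('tip',t,'end',e,'len',(e-t)@d)
o1=t+80*d; o=np.mean(f,0)
for nm,p in dict(tip=t,end=e,foot=np.mean(f,0),mid1=(u[0]+l[0])/2,mid2=(u[1]+l[1])/2,pin=X(422,223,.059),facelow=X(500,220,.053),facetop=X(517,220,.070),back=X(608,220,.07),knob=X(560,40,.06)).items(): print(nm,p.round(1),'rail xy rel foot',((p-o)@d).round(1),((p-o)@n).round(1))
E
```

```text
foot ctr [499.78619627 141.56801959] sides [np.float64(87.8), np.float64(207.4), np.float64(86.9), np.float64(207.5)]
69.32 69.54 -20.7 -20.63
head 69.29 69.15 30.068077662866003 30.19601118902392 mids [477.68074188  85.16066094] [508.63192117 166.70490458]
tip [469.38613875  63.06263413] end [530.42763897 225.96522404] len 173.9635337947496
tip [469.4  63.1] rail xy rel foot -84.2 0.9
end [530.4 226. ] rail xy rel foot 89.8 1.0
foot [499.8 141.6] rail xy rel foot 0.0 0.0
mid1 [477.7  85.2] rail xy rel foot -60.6 0.9
mid2 [508.6 166.7] rail xy rel foot 26.6 0.6
pin [501.8 149.8] rail xy rel foot 8.4 1.0
facelow [510.6 168.8] rail xy rel foot 29.3 -0.5
facetop [506.2 172.8] rail xy rel foot 31.5 4.9
back [514.6 193.7] rail xy rel foot 54.0 4.4
knob [470.  198.2] rail xy rel foot 42.5 47.7
```

drive_tool(claw=[85,85,85,85,85,85,85,85], slide=[[0.265,-0.785,0],[0.265,-0.785,0],[0.265,-0.785,0],[0.265,-0.785,0],[0.265,-0.785,0],[0.265,-0.785,0],[0.265,-0.785,0],[0.265,-0.785,0]], yaw=[0.115,0.115,0.115,0.115,0.115,0.115,0.115,0.115])

```text
time: 2.12
tool_pos: [0.5899, -0.1592, 0.3554]
tcp_rot: [0.02, 3.14, 0.001]
wrist_force: [0.9, 0.8, -0.1]
width: 0.993
grip_force: 0.0
```

drive_tool(claw=[85,85,85,85], slide=[[0.051,-0.152,0],[0.051,-0.152,0],[0.051,-0.152,0],[0.051,-0.152,0]], yaw=[0,0,0,0])

```text
time: 2.45
tool_pos: [0.6156, -0.2355, 0.3548]
tcp_rot: [0.026, 3.141, 0.001]
wrist_force: [-1.0, 0.1, 0.5]
width: 0.998
grip_force: 0.0
```

Run:
```python
from h import *
c=grab('wrist'); s=bot.read_state(); print(s['time'],s['tool_pos'],s['tcp_rot'],c['eye'])
cv2.imwrite('pics/w2.png',cv2.resize(c['color'][120:264,160:352,::-1],None,fx=4,fy=4,interpolation=cv2.INTER_CUBIC))
```

```text
2.5 [ 0.615111   -0.23421077  0.35459187] [-2.35644186e-02 -3.14118865e+00 -1.74012769e-03] [ 0.5408414  -0.2339739   0.32347848]
```

View pics/w2.png

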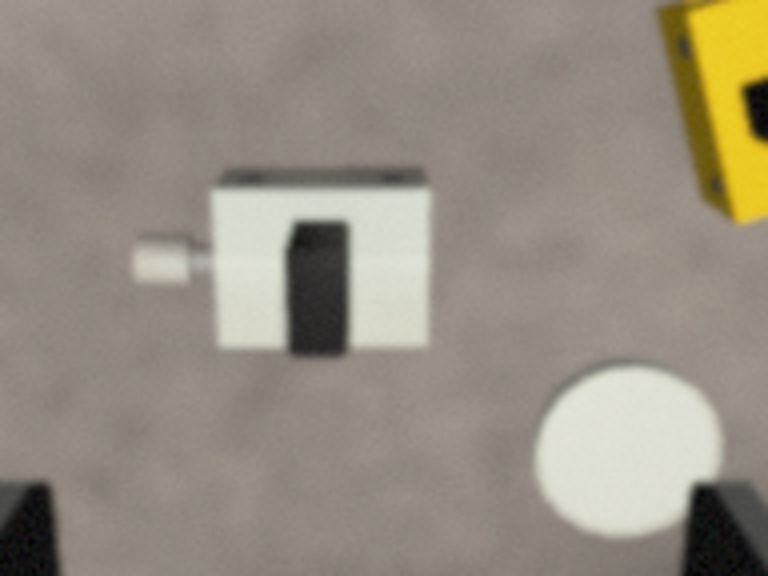

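The block's top face has corners (211,188), (432,188), (428,348), (217,348). The bar's top spans about x 290–347, y 244–355. The dish is below right.

Run:
```python
from h import *
c=np.load('wrist.npz')
X=lambda u,v,z:ray(c,(u+.5)/4-.5+160,(v+.5)/4-.5+120,z)
f=[X(*p,.034) for p in((211,188),(432,188),(428,348),(217,348))]
ang=lambda a,b: np.degrees(np.arctan2(*(b-a)[::-1])).round(2)
print('block',np.mean(f,0),[np.linalg.norm(f[i]-f[i-1]).round(1) for i in range(4)],ang(f[0],f[1]),ang(f[3],f[2]),ang(f[0],f[3]),ang(f[1],f[2]))
g=[X(*p,.066) for p in((291,245),(348,243),(346,355),(291,355))]
print('bar',np.mean(g,0),[np.linalg.norm(g[i]-g[i-1]).round(1) for i in range(4)],ang(g[3],g[2]))
print('knob',X(134,262,.023), 'dish',X(628,450,.014))
```

```text
block [ 622.17997602 -248.88434347] [np.float64(46.6), np.float64(60.6), np.float64(46.6), np.float64(60.6)] 89.1 89.1 -1.29 -1.35
bar [ 621.16734029 -248.22892566] [np.float64(29.0), np.float64(14.1), np.float64(29.5), np.float64(14.1)] 89.1
knob [ 622.05332124 -304.02145115] dish [ 688.47910772 -154.87860866]
```

drive_tool(claw=[85,85,85,85,85,85,85], slide=[[0.013,-0.028,-0.08],[0.013,-0.028,-0.15],[0.013,-0.028,-0.2],[0.013,-0.028,-0.24],[0.013,-0.028,-0.27],[0.013,-0.028,-0.288],[0.013,-0.028,-0.288]], yaw=[0,0,0,0,0,0,0])

```text
time: 3.08
tool_pos: [0.6204, -0.2474, 0.2087]
tcp_rot: [-0.021, -3.138, -0.003]
wrist_force: [-0.3, -0.3, -1.0]
width: 0.994
grip_force: 0.0
```

Run:
```python
from h import *
c=grab('wrist'); s=bot.read_state(); print(s['time'],s['tool_pos'],s['tcp_rot'],s['wrist_force'])
cv2.imwrite('pics/w3.png',cv2.resize(c['color'][:,:,::-1],(640,480),interpolation=cv2.INTER_CUBIC))
```

```text
3.1333 [ 0.62104819 -0.24805917  0.21037527] [-2.19643798e-02 -3.14042394e+00 -9.78043943e-04] [ 0.86621441 -0.26332845  0.50404796]
```

View pics/w3.png

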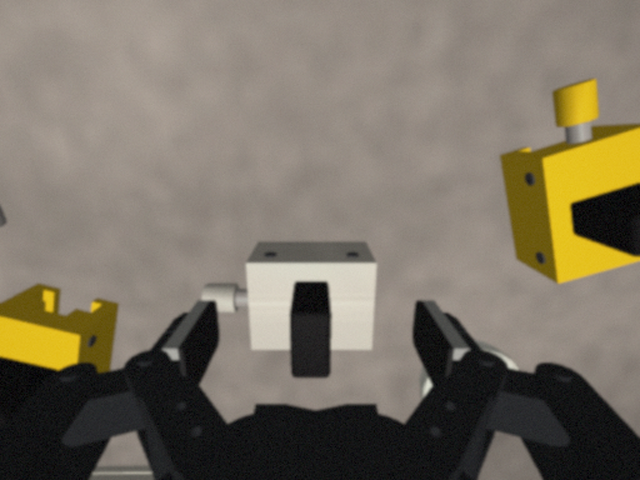

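The bar (x 291–330) sits centred between the pads (217 and 415). Closing.

drive_tool(claw=[50,25,8,8,8,8,8,8], slide=[[0,0,0],[0,0,0],[0,0,0],[0,0,0],[0,0,0],[0,0,0],[0,0,0],[0,0,0]], yaw=[0,0,0,0,0,0,0,0], newtons=80)

```text
time: 3.8
tool_pos: [0.6213, -0.2496, 0.2114]
tcp_rot: [0.025, 3.141, -0.001]
wrist_force: [-1.0, 1.0, 3.7]
width: 0.175
grip_force: 78.9
```

drive_tool(claw=[8,8,8,8,8,8,8], slide=[[0,0,0.04],[0,0,0.1],[0,0,0.16],[0,0,0.22],[-0.05,0.078,0.22],[-0.1,0.156,0.22],[-0.15,0.234,0.22]], yaw=[0,0,0,0,-0.03,-0.07,-0.109])

```text
time: 4.38
tool_pos: [0.5526, -0.1437, 0.3205]
tcp_rot: [-0.571, -3.089, -0.0]
wrist_force: [0.0, 1.7, -2.6]
width: 0.172
grip_force: 78.8
```

drive_tool(claw=[8,8,8,8,8,8,8,8], slide=[[-0.05,0.078,0],[-0.1,0.156,0],[-0.15,0.234,0],[-0.19,0.296,0],[-0.19,0.296,0],[-0.19,0.296,0],[-0.19,0.296,0],[-0.19,0.296,0]], yaw=[0,0,0,0,0,0,0,0])

```text
time: 5.05
tool_pos: [0.4591, 0.0032, 0.3207]
tcp_rot: [0.559, 3.091, -0.001]
wrist_force: [-0.4, -0.2, -2.6]
width: 0.172
grip_force: 79.0
```

```bash
cat > st.py <<'E'
from h import *
S=[]
for i in range(4):
    c=grab('wrist'); s=bot.read_state(); S.append(np.r_[s['tool_pos'],s['tcp_rot']*np.sign(s['tcp_rot'][1]),s['wrist_force'],s['torque'],s['width']])
m=np.mean(S,0); print(s['time'].round(2),'tcp',(m[:3]*1000).round(1),'yaw',(2*np.degrees(np.arctan2(m[4],m[3]))-90).round(2),'rz',m[5].round(4),'F',m[6:9].round(1),'T',m[9:12].round(2),'w',m[12].round(3))
O=np.array([497.0,138.1]);a=np.radians(69.35);d=np.array([np.cos(a),np.sin(a)]);n=np.array([-d[1],d[0]])
r=m[:2]*1000-O; print('rail x,y of TCP target frame',(r@d).round(1),(r@n).round(1),'Falong,lat',(m[6:8]@d).round(1),(m[6:8]@n).round(1))
E
cat > gr.py <<'E'
import sys; from h import *
c=grab('wrist'); cv2.imwrite(sys.argv[1],cv2.resize(c['color'][:,:,::-1],(640,480),interpolation=cv2.INTER_CUBIC))
E
python3 st.py; python3 gr.py pics/w4.png
```

```text
Traceback (most recent call last):
  File "st.py", line 5, in <module>
    m=np.mean(S,0); print(s['time'].round(2),'tcp',(m[:3]*1000).round(1),'yaw',(2*np.degrees(np.arctan2(m[4],m[3]))-90).round(2),'rz',m[5].round(4),'F',m[6:9].round(1),'T',m[9:12].round(2),'w',m[12].round(3))
                          ^^^^^^^^^^^^^^^
AttributeError: 'float' object has no attribute 'round'
```

View pics/w4.png

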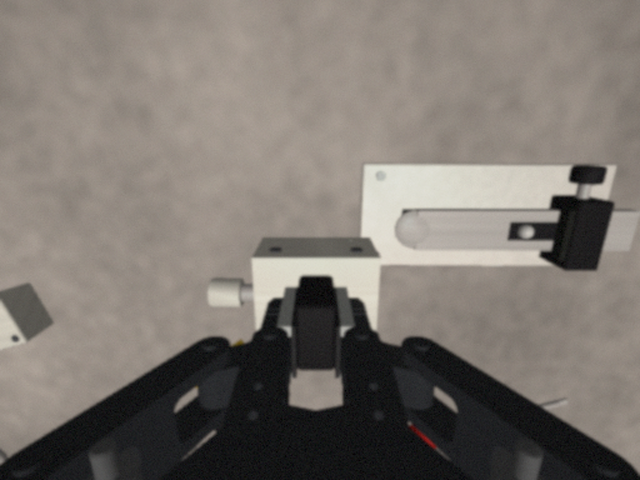

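The block is held level and parallel with the rail.

```bash
sed -i "s/s\['time'\].round(2)/round(s['time'],2)/" st.py; python3 st.py
python3 - <<'E'
from h import *
c=np.load('wrist.npz'); s=0.8
X=lambda u,v,z:ray(c,(u+.5)*s-.5,(v+.5)*s-.5,z)
a,b=X(252,258,.1455),X(380,257,.1455); print(a,b,np.linalg.norm(a-b))
p=(a+b)/2; th=np.radians(69.35); r=np.array([np.sin(th),-np.cos(th)]); print('block ctr',p-23*(-r)*-1 if 0 else p+23*r)
print('tip',X(395,229,.049))
E
```

```text
5.5 tcp [458.9   3.3 320.6] yaw 69.43 rz -0.0001 F [ 0.2 -0.2 -2.4] T [-0.01 -0.    0.  ] w 0.172
rail x,y of TCP target frame -139.6 -11.9 Falong,lat -0.1 -0.2
[427.25918588 -15.51823739] [447.25660802  39.32782437] 58.37797001166481
block ctr [458.78019616   3.79365074]
tip [469.23950034  62.6479983 ]
```

drive_tool(claw=[8,8,8,8,8,8,8], slide=[[-0.012,0.036,0],[-0.012,0.036,-0.04],[-0.012,0.036,-0.08],[-0.012,0.036,-0.12],[-0.012,0.036,-0.142],[-0.012,0.036,-0.142],[-0.012,0.036,-0.142]], yaw=[0,0,0,0,0,0,0])

```text
time: 6.08
tool_pos: [0.4524, 0.0217, 0.2493]
tcp_rot: [-0.559, -3.09, 0.0]
wrist_force: [-0.1, 0.4, -2.4]
width: 0.17
grip_force: 79.1
```

```bash
python3 st.py; python3 gr.py pics/w5.png
```

```text
6.28 tcp [453.4  21.7 250.8] yaw 69.48 rz 0.0005 F [ 0.4  0.1 -2.4] T [-0.01  0.   -0.03] w 0.171
rail x,y of TCP target frame -124.3 -0.2 Falong,lat 0.2 -0.3
```

View pics/w5.png

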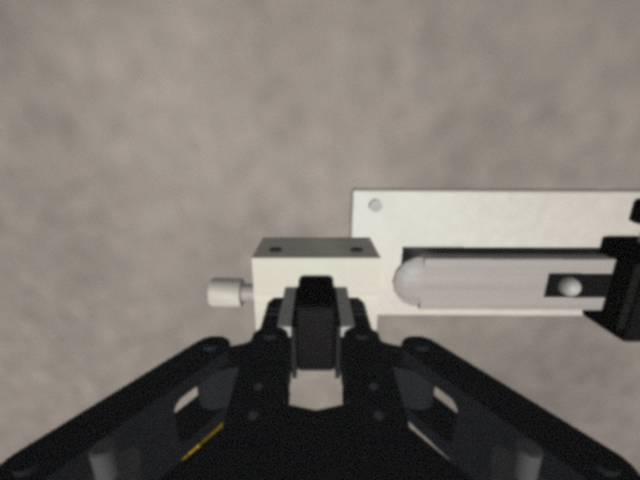

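Run:
```python
from h import *
c=np.load('wrist.npz'); s=0.8
X=lambda u,v,z:ray(c,(u+.5)*s-.5,(v+.5)*s-.5,z)
O=np.array([497.0,138.1]);a=np.radians(69.35);d=np.array([np.cos(a),np.sin(a)]);n=np.array([-d[1],d[0]])
for nm,p in dict(knob=X(225,292,.0625),tip=X(393,281,.049),e1=X(440,256,.053),e2=X(440,307,.053),f1=X(540,254,.053),f2=X(540,310,.053),b1=X(252,258,.074),b2=X(380,257,.074),bar1=X(316,278,.105),blow=X(316,371,.105)).items(): print(nm,((p-O)@d).round(1),((p-O)@n).round(1))
```

```text
knob -170.4 -1.5
tip -80.8 -1.1
e1 -58.0 15.1
e2 -54.7 -14.9
f1 -5.4 16.4
f2 1.2 -16.6
b1 -153.2 21.3
b2 -94.0 22.0
bar1 -123.7 24.8
blow -123.5 -16.2
```

drive_tool(claw=[8,8,8,8,8,8], slide=[[0.001,0.006,0],[0.0034,0.0131,0],[0.0058,0.0193,0],[0.0081,0.0255,0],[0.0105,0.0317,0],[0.0128,0.0379,0]], yaw=[0,0,0,0,0,0])

```text
time: 6.83
tool_pos: [0.4591, 0.0412, 0.2497]
tcp_rot: [0.559, 3.091, 0.0]
wrist_force: [-0.3, 0.3, -2.6]
width: 0.17
grip_force: 79.2
```

```bash
python3 st.py
```

```text
7.03 tcp [459.2  41.2 249.7] yaw 69.52 rz 0.0001 F [ 0.4  0.6 -2.3] T [ 0.01 -0.02  0.  ] w 0.172
rail x,y of TCP target frame -104.0 1.2 Falong,lat 0.7 -0.1
```

drive_tool(claw=[8,8,8,8,8,8], slide=[[0.0017,0.0044,0],[0.0033,0.0087,0],[0.005,0.0131,0],[0.0066,0.0175,0],[0.0083,0.0218,0],[0.0099,0.0262,0]], yaw=[0,0,0,0,0,0])

```text
time: 7.53
tool_pos: [0.4643, 0.0539, 0.2499]
tcp_rot: [0.559, 3.09, -0.0]
wrist_force: [1.9, -2.2, -2.6]
width: 0.173
grip_force: 79.2
```

```bash
python3 st.py
```

```text
7.73 tcp [464.4  54.1 249.9] yaw 69.5 rz 0.0009 F [ 2.5  0.1 -3.5] T [-0.06 -0.48 -0.04] w 0.171
rail x,y of TCP target frame -90.1 0.9 Falong,lat 0.9 -2.3
```

drive_tool(claw=[8,8,8,8,8,8,8], slide=[[0.001,-0.0004,0],[0.0034,0.0058,0],[0.0057,0.0121,0],[0.008,0.0183,0],[0.0104,0.0245,0],[0.0127,0.0308,0],[0.0151,0.037,0]], yaw=[0,0,0,0,0,0,0])

```text
time: 8.32
tool_pos: [0.4717, 0.0725, 0.2498]
tcp_rot: [0.559, 3.091, -0.001]
wrist_force: [0.7, -3.6, 1.1]
width: 0.171
grip_force: 79.7
```

```bash
python3 st.py
```

```text
8.52 tcp [471.8  72.9 249.9] yaw 69.5 rz 0.0013 F [ 1.4 -0.6  0.3] T [-0.19 -0.25 -0.05] w 0.172
rail x,y of TCP target frame -69.9 0.6 Falong,lat -0.1 -1.5
```

drive_tool(claw=[8,8,8,8,8,8,8,8], slide=[[0.003,0.006,0.0006],[0.007,0.0165,0.0006],[0.0107,0.0265,0.0006],[0.0145,0.0365,0.0006],[0.0182,0.0465,0.0006],[0.022,0.0565,0.0006],[0.0255,0.066,0.0006],[0.0288,0.0746,0.0006]], yaw=[0,0,0,0,0,0,0,0])

```text
time: 9.18
tool_pos: [0.486, 0.1102, 0.2499]
tcp_rot: [-0.559, -3.091, 0.0]
wrist_force: [0.8, -3.1, -0.1]
width: 0.174
grip_force: 79.5
```

```bash
python3 st.py
```

```text
9.38 tcp [486.2 110.6 250. ] yaw 69.5 rz 0.0023 F [ 1.2  0.7 -0.9] T [ 0.08 -0.24 -0.  ] w 0.172
rail x,y of TCP target frame -29.5 0.4 Falong,lat 1.0 -0.9
```

drive_tool(claw=[8,8,8,8,8,8,8,8], slide=[[0.0014,0.0037,0],[0.0028,0.0075,0],[0.0042,0.0112,0],[0.0056,0.015,0],[0.007,0.0187,0],[0.0085,0.0224,0],[0.0099,0.0262,0],[0.0099,0.0262,0]], yaw=[0,0,0,0,0,0,0,0])

```text
time: 10.05
tool_pos: [0.4909, 0.123, 0.25]
tcp_rot: [-0.559, -3.091, -0.0]
wrist_force: [0.7, -2.3, -0.3]
width: 0.171
grip_force: 79.4
```

```bash
python3 st.py
```

```text
10.25 tcp [490.9 122.9 250. ] yaw 69.49 rz 0.0006 F [ 0.6 -2.1 -0.5] T [-0.33 -0.18 -0.06] w 0.171
rail x,y of TCP target frame -16.4 0.4 Falong,lat -1.8 -1.3
```

drive_tool(claw=[8,8,8,8], slide=[[0.0014,0.0037,0],[0.0028,0.0075,0],[0.0042,0.0112,0],[0.0042,0.0112,0]], yaw=[0,0,0,0])

```text
time: 10.58
tool_pos: [0.493, 0.1285, 0.2501]
tcp_rot: [-0.559, -3.091, -0.0]
wrist_force: [-0.5, -1.7, 1.2]
width: 0.169
grip_force: 79.7
```

```bash
python3 st.py
```

```text
10.78 tcp [493.1 128.6 250.2] yaw 69.48 rz 0.0012 F [ 0.  -0.8  1.5] T [-0.21 -0.03 -0.02] w 0.172
rail x,y of TCP target frame -10.3 0.3 Falong,lat -0.7 -0.3
```

drive_tool(claw=[8,8,8,8], slide=[[0.0014,0.0037,0],[0.0028,0.0075,0],[0.0042,0.0112,0],[0.0042,0.0112,0]], yaw=[0,0,0,0])

```text
time: 11.12
tool_pos: [0.4953, 0.1345, 0.2502]
tcp_rot: [0.559, 3.091, 0.002]
wrist_force: [-0.3, -0.9, 1.5]
width: 0.171
grip_force: 79.7
```

```bash
python3 st.py
```

```text
11.32 tcp [495.2 134.3 250.2] yaw 69.49 rz 0.0013 F [0.  0.2 1.5] T [ 0.15 -0.11 -0.02] w 0.172
rail x,y of TCP target frame -4.1 0.3 Falong,lat 0.2 0.0
```

drive_tool(claw=[8,8,8], slide=[[0.0014,0.0037,0],[0.0028,0.0075,0],[0.0028,0.0075,0]], yaw=[0,0,0])

```text
time: 11.57
tool_pos: [0.4966, 0.138, 0.25]
tcp_rot: [0.559, 3.091, 0.001]
wrist_force: [0.5, 2.9, 1.2]
width: 0.169
grip_force: 79.6
```

```bash
python3 st.py
```

```text
11.77 tcp [496.8 138.5 250.2] yaw 69.45 rz 0.0038 F [ 2.   5.3 -0. ] T [ 1.06 -0.4   0.  ] w 0.172
rail x,y of TCP target frame 0.3 0.3 Falong,lat 5.6 0.0
```

drive_tool(claw=[8,8], slide=[[0.0007,0.0019,0],[0.0007,0.0019,0]], yaw=[0,0])

```text
time: 11.93
tool_pos: [0.4973, 0.1394, 0.2503]
tcp_rot: [0.56, 3.09, 0.004]
wrist_force: [1.9, 5.5, 0.8]
width: 0.175
grip_force: 79.6
```

```bash
python3 st.py
```

```text
12.13 tcp [497.3 139.4 250.3] yaw 69.47 rz 0.0037 F [2.1 5.6 0.1] T [ 1.13 -0.39 -0.  ] w 0.172
rail x,y of TCP target frame 1.3 0.2 Falong,lat 5.9 0.0
```

drive_tool(claw=[8,8], slide=[[0.0007,0.0019,0],[0.0007,0.0019,0]], yaw=[0,0])

```text
time: 12.3
tool_pos: [0.4974, 0.14, 0.2502]
tcp_rot: [0.559, 3.091, 0.001]
wrist_force: [1.6, 3.7, 0.4]
width: 0.171
grip_force: 79.7
```

```bash
python3 st.py
```

```text
12.5 tcp [497.4 139.9 250.2] yaw 69.48 rz 0.0015 F [2.1 4.7 0.4] T [ 0.94 -0.47 -0.03] w 0.172
rail x,y of TCP target frame 1.8 0.3 Falong,lat 5.1 -0.3
```

drive_tool(claw=[8,8], slide=[[0.0007,0.0019,0],[0.0007,0.0019,0]], yaw=[0,0])

```text
time: 12.67
tool_pos: [0.4975, 0.1405, 0.25]
tcp_rot: [0.559, 3.091, -0.001]
wrist_force: [2.1, 2.7, -0.3]
width: 0.169
grip_force: 79.7
```

```bash
python3 st.py
```

```text
12.87 tcp [497.5 140.4 250. ] yaw 69.49 rz -0.0003 F [1.6 2.5 1. ] T [ 0.55 -0.41 -0.03] w 0.171
rail x,y of TCP target frame 2.4 0.3 Falong,lat 2.9 -0.6
```

drive_tool(claw=[8,8], slide=[[0.0007,0.0019,0],[0.0007,0.0019,0]], yaw=[0,0])

```text
time: 13.03
tool_pos: [0.4977, 0.1411, 0.25]
tcp_rot: [-0.559, -3.091, 0.002]
wrist_force: [0.9, -0.7, 1.9]
width: 0.172
grip_force: 79.9
```

```bash
python3 st.py
```

```text
13.23 tcp [497.7 141.1 249.9] yaw 69.5 rz -0.0019 F [ 1.5 -1.7  2.2] T [-0.3  -0.25 -0.1 ] w 0.174
rail x,y of TCP target frame 3.0 0.3 Falong,lat -1.1 -2.0
```

drive_tool(claw=[8,8], slide=[[0.0007,0.0019,0],[0.0007,0.0019,0]], yaw=[0,0])

```text
time: 13.4
tool_pos: [0.498, 0.1419, 0.2499]
tcp_rot: [-0.559, -3.091, 0.003]
wrist_force: [0.4, -5.1, 3.2]
width: 0.177
grip_force: 80.0
```

```bash
python3 st.py
```

```text
13.6 tcp [498.  141.9 249.9] yaw 69.51 rz -0.0025 F [ 0.9 -5.   3.6] T [-1.02 -0.14 -0.08] w 0.172
rail x,y of TCP target frame 3.9 0.4 Falong,lat -4.4 -2.6
```

drive_tool(claw=[8,24,32,32,32], slide=[[-0.0007,-0.0019,0],[-0.0007,-0.0019,0],[-0.0007,-0.0019,0],[-0.0007,-0.0019,0],[-0.0007,-0.0019,0]], yaw=[0,0,0,0,0])

```text
time: 14.02
tool_pos: [0.4974, 0.1417, 0.2495]
tcp_rot: [-0.559, -3.09, -0.0]
wrist_force: [0.2, -0.4, -0.0]
width: 0.378
grip_force: 0.0
```

drive_tool(claw=[32,32,32,32,32,32,32], slide=[[0,0,0.02],[0,0,0.06],[0,0,0.12],[0,0,0.18],[0,0,0.22],[0,0,0.22],[0,0,0.22]], yaw=[0,0,0,0,0,0,0])

```text
time: 14.6
tool_pos: [0.4984, 0.1417, 0.3625]
tcp_rot: [0.558, 3.087, 0.003]
wrist_force: [-0.9, 0.3, -0.6]
width: 0.374
grip_force: 0.0
```

```bash
python3 st.py
python3 - <<'E'
from h import *
c=np.load('wrist.npz'); cv2.imwrite('pics/w6.png',cv2.resize(c['color'][120:290,130:400,::-1],None,fx=2.9,fy=2.9,interpolation=cv2.INTER_CUBIC))
E
```

```text
14.8 tcp [497.3 141.4 359.3] yaw 69.49 rz -0.0007 F [-0.5 -0.  -0.2] T [0.02 0.01 0.01] w 0.376
rail x,y of TCP target frame 3.2 0.9 Falong,lat -0.2 0.5
```

View pics/w6.png

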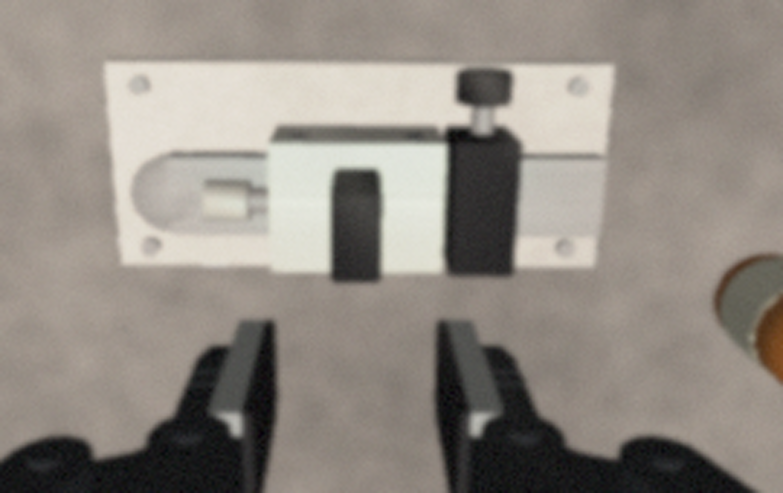

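Run:
```python
from h import *
c=np.load('wrist.npz'); s=1/2.9
X=lambda u,v,z:ray(c,(u+.5)*s-.5+130,(v+.5)*s-.5+120,z)
a=np.radians(69.4);d=np.array([np.cos(a),np.sin(a)])
f=np.mean([X(*p,.008) for p in((104,62),(615,65),(596,267),(122,267))],0)
for nm,p in dict(tip=X(131,192,.049),end=X(604,195,.053),bt=X(270,205,.073),bl=X(445,205,.073),cf=X(448,205,.07),cb=X(517,205,.07),pinless=X(356,275,.105),knob=X(485,85,.06)).items(): print(nm,((p-f)@d).round(1))
```

```text
tip -85.0
end 89.7
bt -30.6
bl 29.1
cf 30.5
cb 54.4
pinless -1.2
knob 42.9
```

After release the block stays at the stop: its leading edge is at 29.1 mm and the stop face at about 30.5–31.5 mm. The collar back (54.4 vs 54.0 mm) and knob (42.9 vs 42.5 mm) have not moved.

```bash
python3 -c "
from workcell import bot
print(bot.finish_job())"
```

```text
the job is handed in; nothing more can be done
None
```

The drive block is on the rail against the end stop with the detent engaged, judging by the push forces and block position, and released; the stop did not measurably move, and I handed the job in at about 15 s of the 53 s limit.

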